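Clear the door stopper out of the lint roller's stand, then put the roller away

TASK

Somebody left the chrome door stopper in the lint roller's pink stand. Take it out and stand it upright wholly on the round white coaster, then stand the lint roller, handle up, in the pink stand, down on its floor. Set both down rather than dropping them, and let go.

Things in the scene. Friction and masses are not known exactly. Their poses are not given: they have to be found in the camera images.
- stopper: Chrome door stopper: an upright solid metal cylinder 40 mm in diameter and about 68 mm tall (straight sides to 62 mm, then a low rounded cap), with a black rubber band near its foot; about 0.35 kg. It starts standing in the well of the pink stand, up to about 10 mm off its centre. Origin: centre of its underside; z is its axis, pointing up. (A low black rubber stopper elsewhere on the shelf is not meant.)
- roller: Lint roller standing upright on the shelf on its roller end, handle up: white paper drum 56 mm in diameter and 105 mm tall with blue end rings, a thin 18 mm neck from 105 to 120 mm, then a straight round blue handle 28 mm in diameter from 120 to 205 mm above the underside; about 0.15 kg. Origin: centre of its underside; z is its axis, pointing up.
- base: Pink silicone lint roller stand, stuck to the shelf: a round shallow cup 104 mm in diameter at the foot, 22 mm high, open at the top; its round well is at least 76 mm in diameter, its floor 6 mm above the underside (wall about 8 mm thick). Origin: centre of its underside, on the shelf top. (An empty teal stand of the same shape is not meant.)
- coaster: Round white ceramic coaster with a small pale blue-grey spot (44 mm) in the middle, 130 mm in diameter, flat, 5 mm thick, fixed to the shelf. Origin: centre of its underside, on the shelf top.
Mind the look-alikes: they are no part of the job. Leave any red or yellow look-alike of the roller alone.

How it is judged:
By the outcome, as a careful person would: the job done as asked, in the order asked, and still so for the second after the job is handed in, with the robot touching nothing.
It also fails if it takes over 64 s, if anything falls off the work surface, if the arm or the gripper's body presses on something with over 40 N, if the wrist force passes 120 N, or if a joint passes its speed limit or range.

ROBOT

A 6-joint arm with a two-finger parallel gripper is mounted at the origin on the work surface. World frame = base frame: x ahead of the robot, y to its left, z up, the work surface at z = 0. Lengths are in mm, angles in degrees, forces in N, time in s.
With the tool pointing down it reaches from about 350 to 850 mm from the base axis. Payload 8.1 kg.
Tool frame: the origin (TCP) lies at the very end of the fingers, on their centre line; the grasp point (between the pads) lies 19 mm behind it; z points along the fingers, y is the direction in which the jaws open and shut (so a half turn about z gives the same grasp; the last joint's range is limited). The gripper opens to 85 mm and grips with 20 to 120 N. Pads are 22 mm wide; open, the fingers measure 114 mm over their backs; the gripper's body (76 mm by 85 mm) begins 54 mm behind the grasp point. The pads swing forward as they close: fully open they stand 13 mm farther back than shut.
Start: joints at [-77.258, 7.471, 85.268, -0, 87.261, -4.893], TCP at [181.798, -571.8, 231.292] pointing down, gripper open.
Joint ranges: [-169.43, 169.43], [-51.17, 129.36], [1.28, 143.12], [-76.62, 256.62], [0, 156.53], [-152.29, 152.29]. Speed limits (degrees/s): [136.94, 136.94, 159.86, 180, 180, 180].

INTERFACE

Orientations are given as [roll, pitch, yaw] about the fixed x, y, z axes, in that order (R = Rz(yaw) Ry(pitch) Rx(roll)).
In Python, from bench import readout, eyes, workorder, cut_out, tip_of gives the robot as it stands.
- The arm moves only by the shell command python3 -m inch 'ROWS' [OPENING] [FORCE]. ROWS is JSON, one flat list of numbers, 4 for each row, row after row: the shift along the tool's x, y, z in m, then the turn about the tool's z in degrees. In form: [tx, ty, tz, yaw, tx, ty, tz, yaw, ...]. A call has exactly 10 rows; each row shifts and turns the commanded pose from where the row before left it, along the tool's axes as they then stand; what a row does not reach is not made up. A row lasts 1/12 s, in which the tool goes at most 41.7 mm and 7.16 degrees, less where a joint would pass 70% of its speed; a pose out of reach is approached as far as the arm can. A call with a gripper value outside its range is refused whole. OPENING is the opening, from 0 (shut) to 1 (fully open), set as the call begins (- or left out, the last holds). The fingers move at their own pace and stop on an object; FORCE is the grip in N (left out, the last holds). Time passes only in rows, so rows that do not move let the fingers close, or fill a call up. It gives the time, the measured TCP pose, the force and the opening at its end, in the units of the state.
- readout.sense(): the state, without advancing time (a new reading comes with each control period).
- eyes.snapshot(name): name is "scene" or "side" or "wrist"; returns the picture (400x640x3 uint8, red, green, blue); there is no depth.
- eyes.calibration(name): a dict with "vertical_fov" (degrees; the focal length in pixels is half the picture's height over the tangent of half this angle, whatever the lens; pixels are square), "cx", "cy" (the principal point, pixels), "T" (4x4, takes a point from camera to world coordinates). Camera axes: x right, y down, z forward; pixel columns grow to the right and rows downward; lengths in mm; the calibration is good to about 2 mm. A picture is of the moment at which its call begins: read the wrist's pose just before it. calibration takes no time and is no camera call; for the wrist camera it gives the pose at the moment of the call.
- workorder.hand_in(): hands the job in, once; it reports no verdict.
Trained networks look in the newest picture that a camera, given by its name, has taken for a name from the list of things; names that differ only in an ending like _2 or _b are one class to them, and where a whole thing is asked for, a point or a joint stands for the part that bears it (a point fixed in the world has none). Each returns a list of dicts, best first, with "confidence" (0 to 1); they miss things now and then, are a little off and sometimes report something else, mostly with a low value. They report only what shows in the picture. A call takes as long as a camera call. They do not tell look-alikes from the thing itself.
- cut_out(camera, label): "pixels" (400x640 bool, what is visible of it) and "bbox" ([left, top, right, bottom] in pixels, round what is visible of it).
- tip_of(camera, label): "centre" ([row, column] in pixels: a listed point, or the origin of a listed thing).
The state is a dict: "time": time; "joint_pos": joint angles; "qd": joint speeds; "joint_efforts": joint torques, N m; "tool_pos": TCP position; "tcp_rot": TCP orientation; "ft_force": force on the tool from outside, world axes, zero at the start; "wrist_torque": the same for the moment, N m; "finger_gap": finger opening in mm.
Only numpy, scipy, OpenCV 4.12 (cv2) and the standard library are available. Lean on these libraries where they do the work, as an engineer would, in place of code of your own. Each camera call takes 0.05 s, during which the arm holds its last target. There are 200 camera calls.

## Working session

There is one attempt and no reset: what is moved stays moved. The work goes in short steps, Python scripts to look and compute and a shell command to move; the robot and the scene stay as the last step left them, time stands still between calls to the robot, and variables do not carry over. Pictures are saved under pics/ and viewed, on a budget of 10 in all, crops included, one or two more only if the job needs it, and the job is handed in when it is done.

```bash
mkdir -p pics; ls; cat > h.py <<'E'
import numpy as np, cv2
from bench import readout, eyes, workorder, cut_out, tip_of
def ray(cam,px):  # px=(col,row)
    c=eyes.calibration(cam);f=200/np.tan(np.radians(c["vertical_fov"]/2));T=np.array(c["T"])
    d=T[:3,:3]@np.array([(px[0]-c["cx"])/f,(px[1]-c["cy"])/f,1.]);return T[:3,3],d
def at(cam,px,z):
    o,d=ray(cam,px);return o+d*(z-o[2])/d[2]
def proj(cam,p):
    c=eyes.calibration(cam);f=200/np.tan(np.radians(c["vertical_fov"]/2));T=np.array(c["T"])
    q=T[:3,:3].T@(np.array(p)-T[:3,3]);return np.array([f*q[0]/q[2]+c["cx"],f*q[1]/q[2]+c["cy"]])
def snap(cam,name=None):
    im=eyes.snapshot(cam)
    if name: cv2.imwrite("pics/"+name+".png",im[:,:,::-1])
    return im
E
python3 - <<'E'
from h import *
np.set_printoptions(precision=1,suppress=True)
print(readout.sense())
for cam in("scene","side"):
    c=eyes.calibration(cam);print(cam,c["vertical_fov"],c["cx"],c["cy"],np.array(c["T"]).round(2).tolist())
    snap(cam,cam+"0")
    for l,z in(("stopper",6),("roller",0),("base",0),("coaster",0)):
        for r in tip_of(cam,l): print(cam,l,"tip(row,col)",np.array(r["centre"]),round(r["confidence"],2),at(cam,r["centre"][::-1],z))
        for r in cut_out(cam,l): print("   box",np.array(r["bbox"]),round(r["confidence"],2))
E
```

```text
pics
{'time': 0.0, 'joint_pos': array([-77.3,   7.5,  85.3,  -0. ,  87.3,  -4.9]), 'qd': array([-0. ,  0. ,  0. , -0.1, -0. ,  0.1]), 'joint_efforts': array([  0. , -56.9, -50.1,  -0. ,   0. ,  -0. ]), 'tool_pos': array([ 181.7, -571.3,  230.2]), 'tcp_rot': array([-179.9,   -0. ,   17.6]), 'ft_force': array([-0.3,  0.1,  0. ]), 'wrist_torque': array([-0.,  0.,  0.]), 'finger_gap': 85.15007570461331}
scene 55.23130129478399 321.7162068135415 194.36340040572452 [[-1.0, -0.02, 0.03, 483.07], [-0.03, 0.68, -0.73, 578.9], [-0.01, -0.73, -0.68, 612.79], [0.0, 0.0, 0.0, 1.0]]
scene stopper tip(row,col) [152.3 345.9] 0.92 [ 448.8 -237.     6. ]
   box [338.6 128.6 357.  157. ] 0.89
scene roller tip(row,col) [324.8 319.3] 0.85 [501.1 250.6   0. ]
scene roller tip(row,col) [286.2 380.5] 0.7 [389.6 169.9   0. ]
scene roller tip(row,col) [341.2 379.1] 0.67 [400.5 277.    0. ]
   box [368.8 207.5 405.1 299.5] 0.88
   box [297.8 244.  334.7 341.7] 0.87
   box [363.1 260.2 410.7 358.5] 0.87
scene base tip(row,col) [154. 357.] 0.95 [ 419.1 -238.3    0. ]
scene coaster tip(row,col) [203.9 286.9] 0.94 [586.3 -44.6   0. ]
   box [259.6 184.7 318.1 227.7] 0.65
side 42.2647486472834 325.6658532033883 195.24372768856517 [[0.98, -0.16, 0.12, 382.7], [-0.2, -0.76, 0.61, -653.84], [-0.01, -0.63, -0.78, 859.39], [0.0, 0.0, 0.0, 1.0]]
side stopper tip(row,col) [300.9 314.9] 0.73 [ 444.8 -219.5    6. ]
   box [305.2 277.4 324.4 313.9] 0.93
side roller tip(row,col) [120.9 303.9] 0.91 [507.4 257.7   0. ]
side roller tip(row,col) [150.4 256.7] 0.82 [384.8 183.3   0. ]
side roller tip(row,col) [120.3 260.1] 0.79 [404.4 281.2  -0. ]
   box [289.3  48.9 311.9 129.7] 0.96
   box [245.5  42.9 270.1 114.7] 0.92
side base tip(row,col) [306.3 310.7] 0.82 [ 435.8 -225.6    0. ]
   box [281.6 280.8 336.7 330.4] 0.67
side coaster tip(row,col) [213.9 363.3] 0.88 [579.9 -41.9   0. ]
   box [335.2 188.6 399.8 240.4] 0.64
```

View pics/scene0.png

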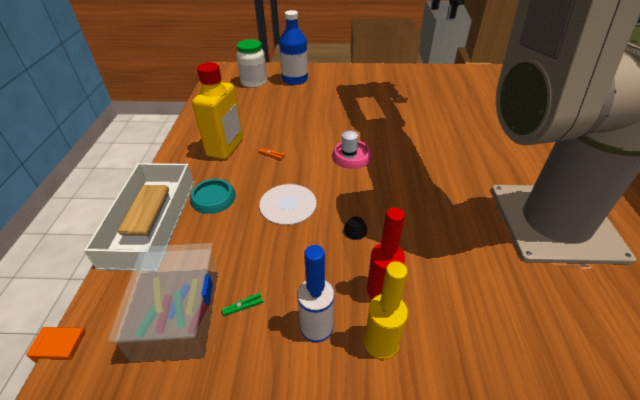

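```bash
python3 - <<'E'
import cv2,numpy as np
a=cv2.imread("pics/side0.png");b=cv2.imread("pics/scene0.png")
c1=cv2.resize(a[260:350,260:380],(480,360),interpolation=cv2.INTER_CUBIC)
c3=cv2.resize(a[30:150,230:330],(320,360),interpolation=cv2.INTER_CUBIC)
c2=cv2.resize(b[110:180,300:420],(400,233),interpolation=cv2.INTER_CUBIC)
c4=cv2.resize(b[180:240,240:343],(400,233),interpolation=cv2.INTER_CUBIC)
cv2.imwrite("pics/crop0.png",np.vstack([np.hstack([c1,c3]),np.hstack([c2,c4])]))
E
```

```text
(no output)
```

View pics/crop0.png

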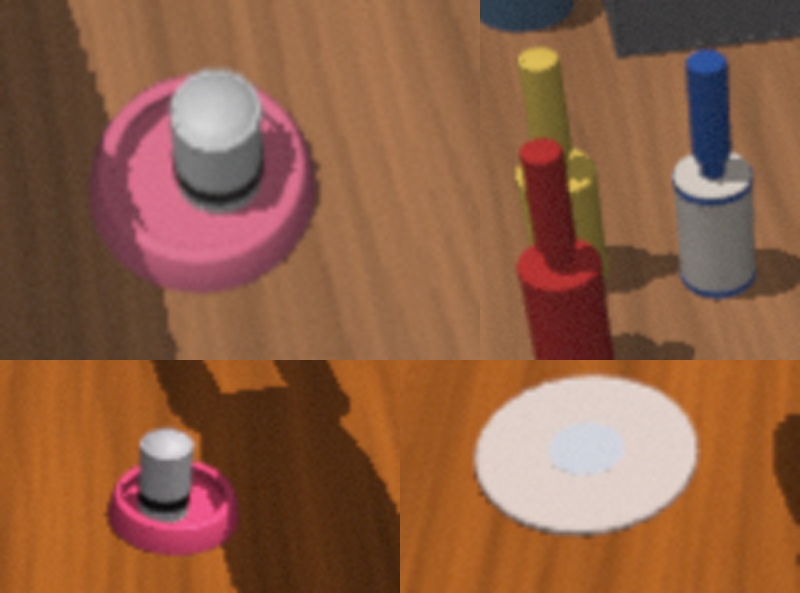

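Scene: the target stopper is chrome at (349,143), standing in the pink stand at (351,153). Its decoys are the black rubber stopper (356,228) and the empty teal stand (212,195). The coaster is at (288,204). The target roller is the white drum with the blue handle at (316,300); the red (387,260) and yellow (386,320) ones are decoys. The close crop confirms these choices. Next I fit positions using the known shapes.

```bash
cat >> h.py <<'E'
from scipy.optimize import least_squares
CYL={"stopper":[(20,0),(20,62),(12,67)],"base":[(52,0),(50,22)],"coaster":[(65,0),(65,5)],"roller":[(28,0),(28,105),(14,120),(14,205)]}
def pbox(cam,l,x,y,z):
    a=np.linspace(0,2*np.pi,72)
    P=np.array([proj(cam,(x+r*np.cos(t),y+r*np.sin(t),z+h)) for r,h in CYL[l] for t in a]);return np.r_[P.min(0),P.max(0)]
def fitbox(l,z,obs,x0,w=None):  # obs: list (cam,bbox,use)
    f=lambda v:np.concatenate([(pbox(c,l,v[0],v[1],z)-np.array(b))[list(u)] for c,b,u in obs])
    s=least_squares(f,x0);return s.x,s.fun
E
python3 - <<'E'
from h import *
np.set_printoptions(precision=1,suppress=True)
ims={c:cv2.imread(f"pics/{c}0.png") for c in("scene","side")}
def box(m):
    n,lab,st,_=cv2.connectedComponentsWithStats(m.astype(np.uint8));i=1+st[1:,4].argmax();x,y,w,h=st[i,:4];return [x,y,x+w-.0,y+h-.0]
obs={"base":[], "coaster":[], "stopper":[], "roller":[]}
A=(0,1,2,3)
for c,im in ims.items():
    hsv=cv2.cvtColor(im,cv2.COLOR_BGR2HSV);H,S,V=cv2.split(hsv)
    pk=(H>160)&(H<176)&(S>100)
    roi=np.zeros_like(pk)
    if c=="scene": roi[120:180,320:385]=1
    else: roi[270:345,270:350]=1
    b=box(pk&roi)
    roi[:]=0
    if c=="scene": roi[178:235,250:330]=1
    else: roi[180:250,325:410]=1
    k=box((S<90)&(V>100)&roi)
    obs["base"].append((c,b,(0,2,3) ));obs["coaster"].append((c,k,A))
obs["stopper"]=[("scene",[338.6,128.6,357,157],(0,1,2)),("side",[305.2,277.4,324.4,313.9],A)]
obs["roller"]=[("scene",[297.8,244,334.7,341.7],A),("side",[289.3,48.9,311.9,129.7],(0,1,2,3))]
x0={"base":(428,-230),"coaster":(583,-43),"stopper":(447,-228),"roller":(504,254)}
for l,o in obs.items():
    print(l,[x[1] for x in o]); 
    for oo in (o,o[:1],o[1:]): print("  ",*fitbox(l,6 if l=="stopper" else 0,oo,x0[l]))
E
```

```text
base [[np.int32(333), np.int32(141), np.float64(371.0), np.float64(168.0)], [np.int32(283), np.int32(280), np.float64(339.0), np.float64(333.0)]]Traceback (most recent call last):
  File "<stdin>", line 25, in <module>
  File "h.py", line 22, in fitbox
    s=least_squares(f,x0);return s.x,s.fun
    return func(*args, **kwargs)
    result = trf(vector_fun.fun, vector_fun.jac, x0, f0, J0, lb, ub, ftol, xtol,
                 gtol, max_nfev, x_scale, loss_function, tr_solver,
                 tr_options.copy(), verbose, callback=callback_wrapped)
    return trf_no_bounds(
        fun, jac, x0, f0, J0, ftol, xtol, gtol, max_nfev, x_scale,
        loss_function, tr_solver, tr_options, verbose, callback=callback)
    J = jac(x)
    self._update_jac()
    ~~~~~~~~~~~~~~~~^^
    self.J = self.jac_wrapped(xp_copy(self.x), f0=self.f)
             ~~~~~~~~~~~~~~~~^^^^^^^^^^^^^^^^^^^^^^^^^^^^
    J, dct = approx_derivative(
             ~~~~~~~~~~~~~~~~~^
        self.fun,
        ^^^^^^^^^
    ...<2 lines>...
        **self.finite_diff_options,
        ^^^^^^^^^^^^^^^^^^^^^^^^^^^
    )
    ^
  
[... 543 characters left out ...]
              ~~~~~~~~^^^
    return self.f(x, *self.args, **self.kwargs)
           ~~~~~~^^^^^^^^^^^^^^^^^^^^^^^^^^^^^^
  File "h.py", line 21, in <lambda>
    f=lambda v:np.concatenate([(pbox(c,l,v[0],v[1],z)-np.array(b))[list(u)] for c,b,u in obs])
                                ~~~~^^^^^^^^^^^^^^^^^
  File "h.py", line 19, in pbox
    P=np.array([proj(cam,(x+r*np.cos(t),y+r*np.sin(t),z+h)) for r,h in CYL[l] for t in a]);return np.r_[P.min(0),P.max(0)]
                ~~~~^^^^^^^^^^^^^^^^^^^^^^^^^^^^^^^^^^^^^^^
  File "h.py", line 9, in proj
    c=eyes.calibration(cam);f=200/np.tan(np.radians(c["vertical_fov"]/2));T=np.array(c["T"])
ValueError: time passes only in moves, steps and waits
```

Too many calibration calls, so I'll cache them for the fixed cameras.

```bash
python3 - <<'E'
s=open('h.py').read()
s=s.replace("def ray","C={}\ndef cal(cam):\n    if cam not in C: C[cam]=eyes.calibration(cam)\n    return C[cam]\ndef ray",1).replace("c=eyes.calibration(cam);","c=cal(cam);").replace("    im=eyes.snap","    C.pop(cam,None);cal(cam)\n    im=eyes.snap")
s=s.replace("least_squares(f,x0)","least_squares(f,x0,diff_step=1e-3)")
open('h.py','w').write(s)
E
cat > m.py <<'E'
from h import *
np.set_printoptions(precision=1,suppress=True)
ims={c:cv2.imread(f"pics/{c}0.png") for c in("scene","side")}
def box(m):
    n,lab,st,_=cv2.connectedComponentsWithStats(m.astype(np.uint8));i=1+st[1:,4].argmax();x,y,w,h=st[i,:4];return [x,y,x+w-1,y+h-1]
obs={"base":[], "coaster":[], "stopper":[], "roller":[]}
A=(0,1,2,3)
for c,im in ims.items():
    H,S,V=cv2.split(cv2.cvtColor(im,cv2.COLOR_BGR2HSV))
    pk=(H>160)&(H<177)&(S>90);roi=np.zeros_like(pk)
    if c=="scene": roi[120:180,320:385]=1
    else: roi[270:345,270:350]=1
    b=box(pk&roi);roi[:]=0
    if c=="scene": roi[178:235,250:330]=1
    else: roi[180:250,325:410]=1
    k=box((S<90)&(V>100)&roi)
    obs["base"].append((c,b,(0,2,3)));obs["coaster"].append((c,k,A))
obs["stopper"]=[("scene",[338.6,128.6,357,157],(0,1,2)),("side",[305.2,277.4,324.4,313.9],A)]
obs["roller"]=[("scene",[297.8,244,334.7,341.7],A),("side",[289.3,48.9,311.9,129.7],A)]
x0={"base":(428,-230),"coaster":(583,-43),"stopper":(447,-228),"roller":(504,254)}
for l,o in obs.items():
    print(l,[np.array(x[1]) for x in o])
    for oo in (o,o[:1],o[1:]): print("  ",*fitbox(l,6 if l=="stopper" else 0,oo,x0[l]))
E
python3 m.py
```

```text
base [array([333, 141, 370, 167], dtype=int32), array([283, 280, 338, 332], dtype=int32)]
   [ 435.3 -225.1] [-1.8  0.9  2.5 -1.3  1.   1.2]
   [ 433.9 -235.7] [-1.2  1.2 -0.1]
   [ 436.  -222.8] [-1.1  1.1 -0.1]
coaster [array([259, 184, 315, 224], dtype=int32), array([335, 188, 398, 239], dtype=int32)]
   [585.9 -43.1] [-0.8 -0.   0.4  1.4 -0.2  0.1  0.1  1.2]
   [585.7 -45.7] [-0.5 -0.7  0.6  0.5]
   [586.4 -41.4] [-0.1 -0.5  0.1  0.4]
stopper [array([338.6, 128.6, 357. , 157. ]), array([305.2, 277.4, 324.4, 313.9])]
   [ 445.1 -226.5] [ 1.1  1.8 -0.7 -1.9 -0.   2.4  0.6]
   [ 445.5 -234.7] [ 1.   0.1 -0.9]
   [ 444.8 -225.8] [-2.1 -0.4  2.2  0.3]
roller [array([297.8, 244. , 334.7, 341.7]), array([289.3,  48.9, 311.9, 129.7])]
   [503.8 253.5] [ 0.7 -1.1  0.4  0.4 -1.  -2.7  2.5  0.8]
   [504.6 254.2] [ 0.1 -0.7 -0.1  0.7]
   [501.7 250.8] [-1.7 -1.8  1.8  1.7]
```

```bash
python3 -m inch '[0,0,0,5.8,0,0,0,5.9,0,0,0,5.9,0.02,-0.03,0,0,0.02,-0.03,0,0,0.02,-0.03,0,0,0.02,-0.03,0,0,0.02,-0.03,0,0,0.02,-0.03,0,0,0.02,-0.03,0,0]' 1
python3 -m inch '[0.012,-0.017,0,0,0.012,-0.017,0,0,0.012,-0.017,0,0,0.012,-0.017,0,0,0.012,-0.017,0,0,0.012,-0.017,0,0,0.012,-0.017,0,0,0.009,-0.015,0,0,0,0,0,0,0,0,0,0]'
python3 - <<'E'
from h import *
np.set_printoptions(precision=1,suppress=True)
s=readout.sense();print(s["tool_pos"],s["tcp_rot"],s["joint_pos"])
snap("wrist","w1");c=cal("wrist");print(c["vertical_fov"],c["cx"],c["cy"],np.array(c["T"]).round(2).tolist())
for l,z in(("stopper",74),("base",0)):
    for r in tip_of("wrist",l)[:2]: print(l,np.array(r["centre"]),r["confidence"],at("wrist",r["centre"][::-1],6 if l=="stopper" else 0))
    for r in cut_out("wrist",l)[:2]: print("  box",r["bbox"],r["confidence"])
E
```

```text
time: 1.73
tool_pos: [322.3, -360.2, 231.5]
tcp_rot: [180.0, -0.0, 0.0]
ft_force: [1.2, -0.0, -0.5]
finger_gap: 85.3
time: 2.57
tool_pos: [414.8, -227.2, 231.4]
tcp_rot: [180.0, -0.0, 0.2]
ft_force: [-0.6, -1.4, 0.2]
finger_gap: 85.5
[ 414.8 -227.2  231.4] [180.   -0.    0.2] [-34.9 -12.6 104.7  -0.   87.9  54.9]
58.99538686984603 319.0765508364988 199.91693800234685 [[0.0, -0.97, -0.26, 481.31], [-1.0, -0.0, -0.0, -226.41], [0.0, 0.26, -0.97, 374.2], [0.0, 0.0, 0.0, 1.0]]
stopper [142.4 316.3] 0.86 [ 444.1 -223.7    6. ]
  box [293.9, 121.2, 338.2, 174.9] 0.94
  box [268.1, 96.5, 366.3, 198.4] 0.92
```

View pics/w1.png

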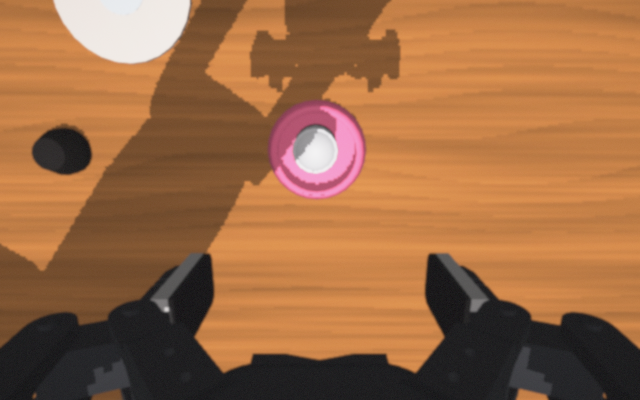

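The wrist view shows the stopper cap at (316,148) inside the pink ring, whose centre is about (318,149). The pads are symmetric about column 320. I'll refine both positions from this view.

```bash
python3 - <<'E'
from h import *
np.set_printoptions(precision=1,suppress=True)
cal("wrist")
im=cv2.imread("pics/w1.png");H,S,V=cv2.split(cv2.cvtColor(im,cv2.COLOR_BGR2HSV))
m=(H>155)&(H<178)&(S>80);x,y,w,h=cv2.boundingRect(m[90:210,260:375].astype(np.uint8));b=[x+260,y+90,x+259+w,y+89+h]
print(b,*fitbox("base",0,[("wrist",b,(0,1,2,3))],(435,-227)))
print(*fitbox("stopper",6,[("wrist",[293.9,121.2,338.2,174.9],(0,1,2,3))],(445,-227)))
E
```

```text
[268, 100, 364, 198] [ 435.7 -224.7] [-2.3 -2.   2.3  2.4]
[ 442.9 -225.2] [-1.   2.   1.  -1.7]
```

```bash
python3 -m inch '[0.0145,-0.001,0.01,0,0.0145,-0.001,0.02,0,0,0,0.026,0,0,0,0.028,0,0,0,0.028,0,0,0,0.026,0,0,0,0.022,0,0,0,0.018,0,0,0,0.013,0,0,0,0.007,0]' 1
python3 -m inch '[0,0,0,0,0,0,0,0,0,0,0,0,0,0,0,0,0,0,0,0,0,0,0,0,0,0,0,0,0,0,0,0,0,0,0,0,0,0,0,0]' 0 50
```

```text
time: 3.65
tool_pos: [442.0, -225.5, 31.1]
tcp_rot: [-179.9, 0.2, -0.0]
ft_force: [-0.1, 0.5, -0.6]
finger_gap: 85.2
time: 4.48
tool_pos: [444.7, -226.2, 34.9]
tcp_rot: [179.9, -0.1, 0.0]
ft_force: [-1.3, 1.4, 6.2]
finger_gap: 38.7
```

```bash
python3 -m inch '[0,0,-0.005,0,0,0,-0.01,0,0,0,-0.015,0,0,0,-0.018,0,0,0,-0.018,0,0,0,-0.014,0,0,0,-0.008,0,0,0,-0.002,0,0,0,0,0,0,0,0,0]' 0 50
python3 -m inch '[0.006,-0.008,0,0,0.012,-0.016,0,0,0.017,-0.022,0,0,0.02,-0.026,0,0,0.022,-0.027,0,0,0.022,-0.027,0,0,0.019,-0.025,0,0,0.014,-0.019,0,0,0.0075,-0.01,0,0,0.002,-0.003,0,0]'
python3 - <<'E'
from h import *
np.set_printoptions(precision=1,suppress=True)
s=readout.sense();print(s["tool_pos"],s["tcp_rot"],s["ft_force"],s["finger_gap"])
snap("wrist","w2")
for l in("coaster","stopper"):
    for r in tip_of("wrist",l)[:2]: print(l,np.array(r["centre"]),r["confidence"],at("wrist",r["centre"][::-1],0))
    for r in cut_out("wrist",l)[:2]: print("  box",r["bbox"],r["confidence"])
E
```

```text
time: 5.32
tool_pos: [443.0, -225.3, 122.4]
tcp_rot: [-180.0, 0.1, 0.0]
ft_force: [-0.2, 0.7, -4.5]
finger_gap: 38.7
time: 6.15
tool_pos: [585.3, -40.0, 122.0]
tcp_rot: [-180.0, 0.1, 0.2]
ft_force: [0.3, -0.1, -4.2]
finger_gap: 38.7
[585.3 -40.  122. ] [-180.     0.1    0.2] [ 0.3 -0.1 -4.2] 38.70439369171047
coaster [193.8 322.4] 0.84 [585.5 -41.8   0. ]
  box [234.9, 107.8, 405.7, 247.5] 0.94
stopper [239.2 319.5] 0.87 [548.1 -39.7   0. ]
  box [266.7, 201.7, 375.7, 354.0] 0.84
```

View pics/w2.png

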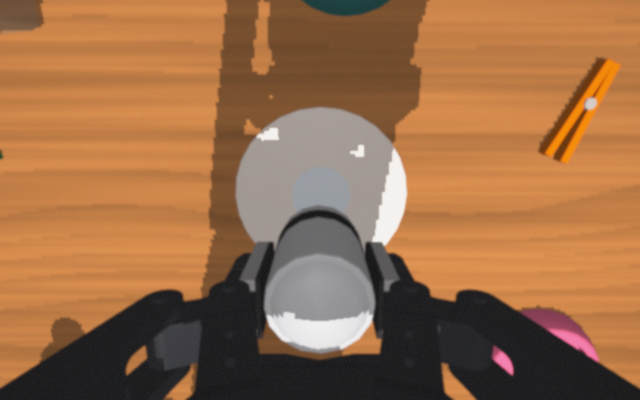

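The coaster centre fits at about (585.5,-42), and the stopper is hanging straight. I'll descend.

```bash
python3 -m inch '[0,0.001,0.008,0,0,0.001,0.014,0,0,0,0.016,0,0,0,0.016,0,0,0,0.013,0,0,0,0.009,0,0,0,0.006,0,0,0,0.003,0,0,0,0.002,0,0,0,0,0]'
python3 -m inch '[0,0,0.001,0,0,0,0,0,0,0,0.001,0,0,0,0,0,0,0,0.001,0,0,0,0,0,0,0,0,0,0,0,0,0,0,0,0,0,0,0,0,0]'
```

```text
time: 7.23
tool_pos: [585.2, -44.7, 36.5]
tcp_rot: [180.0, -0.0, 0.0]
ft_force: [-0.4, 1.1, -5.3]
finger_gap: 38.9
time: 8.07
tool_pos: [585.4, -44.5, 34.0]
tcp_rot: [180.0, -0.1, 0.0]
ft_force: [-3.2, 0.7, 5.7]
finger_gap: 38.5
```

Contact felt: the vertical force went from about −5 to +6 N. I'll release, rise, and move toward the roller.

```bash
python3 -m inch '[0,0,0,0,0,0,0,0,0,0,0,0,0,0,0,0,0,0,0,0,0,0,0,0,0,0,0,0,0,0,0,0,0,0,0,0,0,0,0,0]' 1
python3 -m inch '[0,0,-0.01,0,0,0,-0.02,0,0,0,-0.028,0,0,0,-0.034,0,0,0,-0.036,0,0,0,-0.036,0,0,0,-0.036,0,0,0,-0.036,0,0,0,-0.026,0,0,0,-0.012,0]'
python3 - <<'E'
from h import *
np.set_printoptions(precision=1,suppress=True)
s=readout.sense();print(s["tool_pos"],s["tcp_rot"],s["ft_force"],s["finger_gap"],s["joint_pos"])
snap("wrist","w3")
for l in("coaster","stopper"):
    for r in tip_of("wrist",l)[:2]: print(l,np.array(r["centre"]),r["confidence"],at("wrist",r["centre"][::-1],5))
    for r in cut_out("wrist",l)[:2]: print("  box",r["bbox"],r["confidence"],*fitbox(l,5 if l=="stopper" else 0,[("wrist",r["bbox"],(0,1,2,3))],(585,-43)))
E
```

```text
time: 8.9
tool_pos: [585.0, -44.6, 33.3]
tcp_rot: [180.0, -0.0, 0.0]
ft_force: [0.3, 0.2, 0.2]
finger_gap: 85.4
time: 9.73
tool_pos: [586.3, -44.8, 313.7]
tcp_rot: [179.9, -0.4, 0.0]
ft_force: [0.2, -0.3, 0.4]
finger_gap: 84.8
[586.3 -44.8 313.7] [179.9  -0.4   0. ] [ 0.2 -0.3  0.4] 84.8303110527546 [-9.4  4.1 80.4 -0.  95.1 80.6]
coaster [159.9 316.3] 0.95 [587.3 -40.9   5. ]
  box [262.6, 110.3, 363.6, 211.7] 0.77 [583.6 -36.8] [-0.1  0.4  0.1 -0.4]
stopper [158.7 319.4] 0.56 [588.9 -44.9   5. ]
  box [300.1, 143.4, 335.5, 189.0] 0.64 [585.5 -43. ] [-0.2  2.3  0.2 -2.1]
  box [266.9, 108.9, 367.1, 210.1] 0.19 [592.6 -42.1] [ 32.1  31.1 -32.1 -29.3]
```

```bash
python3 -m inch '[-0.005,-0.015,0,0,-0.011,-0.03,0,0,-0.013,-0.036,0,0,-0.013,-0.036,0,0,-0.013,-0.036,0,0,-0.013,-0.036,0,0,-0.013,-0.036,0,0,-0.012,-0.034,0,0,-0.009,-0.026,0,0,-0.004,-0.013,0,0]'
python3 - <<'E'
from h import *
np.set_printoptions(precision=1,suppress=True)
s=readout.sense();print(s["tool_pos"],s["tcp_rot"],s["joint_pos"])
snap("wrist","w4")
for r in tip_of("wrist","roller")[:3]: print(np.array(r["centre"]),r["confidence"],at("wrist",r["centre"][::-1],0))
for r in cut_out("wrist","roller")[:3]: print("  box",r["bbox"],r["confidence"],*fitbox("roller",0,[("wrist",r["bbox"],(0,1,2,3))],(503,253)))
E
```

```text
time: 10.82
tool_pos: [475.8, 256.7, 304.9]
tcp_rot: [180.0, 0.2, 0.2]
ft_force: [0.2, -0.6, 0.1]
finger_gap: 85.5
[475.8 256.7 304.9] [180.    0.2   0.2] [ 22.9  -2.6  88.1   0.1  94.8 112.7]
[130.9 320.6] 0.89 [510.1 255.6   0. ]
[222.6 375.7] 0.65 [389.9 181.4   0. ]
[215.  297.7] 0.57 [400.1 285.4   0. ]
  box [266.4, 196.6, 321.1, 311.2] 0.85 [399.9 283.2] [ 0.3 -1.9 -0.3  1.2]
  box [355.5, 200.5, 431.9, 319.1] 0.83 [393.8 183. ] [-1.9 -1.   1.1  0.7]
  box [291.5, 110.1, 349.7, 176.5] 0.66 [507.6 256. ] [-0.  -0.3  0.   0.2]
```

View pics/w4.png

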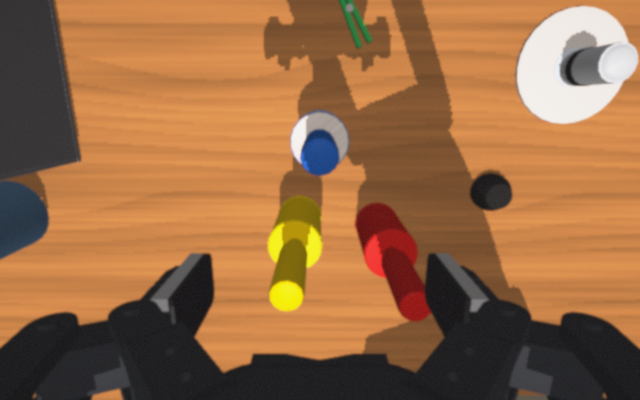

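The blue-handled target is at (320,153), which fits to (506,255). Yellow (286,295) and red (415,305) are clear of it. The stopper stands upright on the coaster.

```bash
python3 -m inch '[0.008,0.001,0,0,0.013,0.001,0,0,0.009,0,0.01,0,0,0,0.02,0,0,0,0.027,0,0,0,0.03,0,0,0,0.028,0,0,0,0.022,0,0,0,0.014,0,0,0,0.006,0]' 1
python3 -m inch '[0,0,0,0,0,0,0,0,0,0,0,0,0,0,0,0,0,0,0,0,0,0,0,0,0,0,0,0,0,0,0,0,0,0,0,0,0,0,0,0]' 0 40
```

```text
time: 11.8
tool_pos: [507.3, 249.3, 145.7]
tcp_rot: [179.9, 0.3, -0.1]
ft_force: [-0.6, -0.4, -0.6]
finger_gap: 85.5
time: 12.63
tool_pos: [509.6, 251.9, 151.7]
tcp_rot: [-179.9, -0.1, 0.0]
ft_force: [0.4, 0.8, 5.5]
finger_gap: 26.8
```

```bash
python3 -m inch '[0,0,-0.004,0,0,0,-0.008,0,0,0,-0.014,0,0,0,-0.018,0,0,0,-0.02,0,0,0,-0.02,0,0,0,-0.018,0,0,0,-0.012,0,0,0,-0.006,0,0,0,0,0]' 0 40
python3 - <<'E'
from h import *
np.set_printoptions(precision=1,suppress=True)
for i in range(4):
    s=readout.sense();print(s["tool_pos"],s["tcp_rot"],s["ft_force"],s["finger_gap"],s["joint_pos"]);snap("side","s5")
snap("scene","c5")
E
```

```text
time: 13.47
tool_pos: [509.4, 251.6, 271.9]
tcp_rot: [-180.0, -0.1, 0.0]
ft_force: [1.8, 0.2, -1.8]
finger_gap: 27.0
[509.4 251.6 271.9] [-180.    -0.1    0. ] [ 1.8  0.2 -1.8] 26.987752051752867 [ 21.1   1.6  87.2  -0.   91.  111.1]
[508.9 251.4 270.4] [-180.   -0.    0.] [ 0.4  0.3 -1.8] 27.405158898909836 [ 21.1   1.7  87.3  -0.   91.  111.1]
[508.4 251.3 269.3] [180.    0.1   0. ] [ 0.9 -0.4 -1.8] 27.275108934671586 [ 21.1   1.7  87.4  -0.   91.  111.1]
[508.2 251.2 268.7] [179.9   0.1   0. ] [-0.3  0.2 -2.2] 27.153078814742464 [ 21.1   1.7  87.4  -0.   91.  111.1]
```

```bash
python3 -m inch '[-0.0012,0.008,0,0,-0.0026,0.017,0,0,-0.0038,0.025,0,0,-0.0046,0.03,0,0,-0.0046,0.03,0,0,-0.0046,0.03,0,0,-0.0046,0.03,0,0,-0.0046,0.03,0,0,-0.0046,0.03,0,0,-0.0046,0.03,0,0]'
python3 -m inch '[-0.0046,0.03,0,0,-0.0046,0.03,0,0,-0.0046,0.03,0,0,-0.0046,0.03,0,0,-0.0046,0.03,0,0,-0.004,0.026,0,0,-0.003,0.02,0,0,-0.002,0.013,0,0,-0.001,0.006,0,0,0,0,0,0]'
python3 - <<'E'
from h import *
np.set_printoptions(precision=1,suppress=True)
for i in range(4): snap("side","s6")
snap("wrist","w6");s=readout.sense();print(s["tool_pos"],s["tcp_rot"],s["ft_force"],s["finger_gap"])
im=cv2.imread("pics/w6.png");H,S,V=cv2.split(cv2.cvtColor(im,cv2.COLOR_BGR2HSV))
m=((H>155)&(H<178)&(S>80)).astype(np.uint8);b=cv2.boundingRect(m);b=[b[0],b[1],b[0]+b[2]-1,b[1]+b[3]-1];print(b,fitbox("base",0,[("wrist",b,(0,1,2))],(435,-225)))
for cam in("side","wrist"):
  for l in("roller","base"):
    if l=="roller" or cam=="wrist":
      for r in cut_out(cam,l)[:3]: print(cam,l,r["bbox"],r["confidence"])
print([pbox("side","roller",435.5,-225,z) for z in (115,120,125)])
a=cv2.imread("pics/s6.png")[150:350,180:480]
cv2.imwrite("pics/v6.png",np.hstack([cv2.resize(a,(400,267)),cv2.resize(im,(400,267))]))
E
```

```text
time: 14.55
tool_pos: [468.2, -10.3, 269.8]
tcp_rot: [180.0, 0.0, 0.0]
ft_force: [0.3, -0.0, -2.1]
finger_gap: 27.5
time: 15.38
tool_pos: [435.5, -224.7, 269.8]
tcp_rot: [-180.0, 0.1, -0.1]
ft_force: [0.1, 0.4, -1.3]
finger_gap: 27.0
[ 436.5 -222.7  270.3] [-180.    -0.     0.1] [ 0.1  0.  -1.9] 26.87249330649883
[278, 121, 363, 191] (array([ 433.2, -223.6]), array([-2.2,  0.1,  2.2]))
side roller [242.1, 51.2, 259.8, 111.9] 0.88
side roller [239.9, 78.0, 272.9, 156.4] 0.81
side roller [286.2, 208.7, 324.1, 285.0] 0.77
wrist roller [269.9, 156.0, 367.5, 358.4] 0.86
wrist roller [0.7, 187.1, 11.7, 216.3] 0.67
wrist base [277.6, 117.2, 365.4, 188.8] 0.8
[array([287.3, 188.1, 325.5, 289.2]), array([287.1, 185.7, 325.5, 287.7]), array([286.9, 183.3, 325.4, 286.2])]
```

View pics/v6.png

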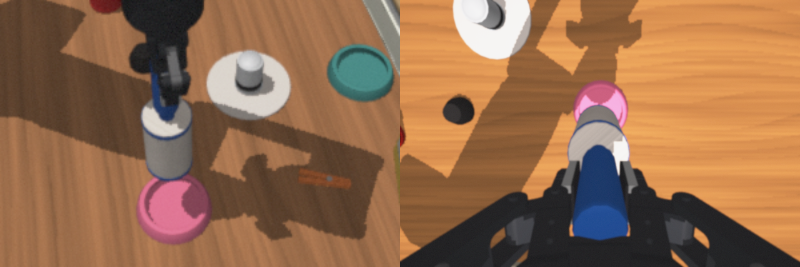

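The side view shows the roller hanging upright above the pink stand, and its box columns 286–324 match the prediction for (435.5,-225). The stopper is still standing on the coaster. I'll descend.

```bash
python3 -m inch '[0,0.001,0.005,0,0,0,0.01,0,0,0,0.016,0,0,0,0.019,0,0,0,0.019,0,0,0,0.016,0,0,0,0.011,0,0,0,0.006,0,0,0,0.003,0,0,0,0,0]'
python3 - <<'E'
from h import *
np.set_printoptions(precision=1,suppress=True)
im=snap("wrist","w7");b=snap("side","s7")
s=readout.sense();print(s["tool_pos"],s["tcp_rot"],s["ft_force"],s["finger_gap"])
a=b[220:345,220:420]
cv2.imwrite("pics/v7.png",np.hstack([cv2.resize(a,(400,250)),cv2.resize(im,(400,250))])[:,:,::-1])
E
```

```text
time: 16.62
tool_pos: [436.1, -224.5, 164.9]
tcp_rot: [-180.0, 0.0, 0.0]
ft_force: [-0.2, 0.3, -2.4]
finger_gap: 26.9
[ 436.8 -225.   166.2] [180.   -0.1   0. ] [-0.4 -0.3 -1.6] 27.169759238574965
```

View pics/v7.png

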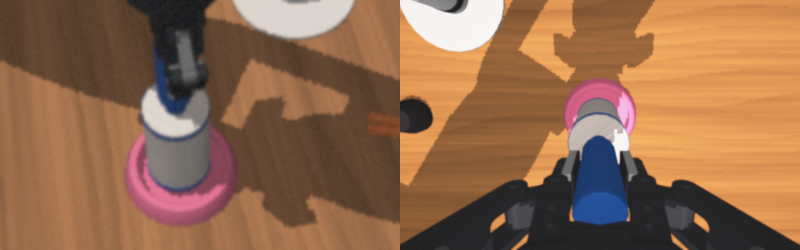

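The roller is inside the well and close to the floor, with no contact yet. I'll lower it gently.

```bash
python3 -m inch '[0,0,0.001,0,0,0,0.001,0,0,0,0.001,0,0,0,0.001,0,0,0,0.001,0,0,0,0.001,0,0,0,0.001,0,0,0,0,0,0,0,0,0,0,0,0,0]'
```

```text
time: 17.55
tool_pos: [436.3, -224.6, 158.3]
tcp_rot: [-180.0, 0.0, 0.0]
ft_force: [-0.0, -0.1, -1.3]
finger_gap: 27.0
```

```bash
python3 -m inch '[0,0,0.001,0,0,0,0,0,0,0,0.001,0,0,0,0,0,0,0,0,0,0,0,0,0,0,0,0,0,0,0,0,0,0,0,0,0,0,0,0,0]'
```

```text
time: 18.38
tool_pos: [437.0, -224.9, 157.7]
tcp_rot: [180.0, -0.1, 0.0]
ft_force: [-1.2, 1.4, 8.0]
finger_gap: 27.3
```

Contact at 8 N. The height agrees too: the grasp was at 151.7, and adding the 6 mm floor gives 157.7. I'll release and rise.

```bash
python3 -m inch '[0,0,0,0,0,0,0,0,0,0,0,0,0,0,0,0,0,0,0,0,0,0,0,0,0,0,0,0,0,0,0,0,0,0,0,0,0,0,0,0]' 1
python3 -m inch '[0,0,-0.006,0,0,0,-0.012,0,0,0,-0.018,0,0,0,-0.022,0,0,0,-0.025,0,0,0,-0.025,0,0,0,-0.02,0,0,0,-0.014,0,0,0,-0.008,0,-0.005,0,0,0]'
python3 -m inch '[-0.01,0,0,0,-0.01,0,0,0,-0.01,0,0,0,-0.01,0,0,0,-0.01,0,0,0,-0.005,0,0,0,0,0,0,0,0,0,0,0,0,0,0,0,0,0,0,0]'
python3 - <<'E'
from h import *
np.set_printoptions(precision=1,suppress=True)
s=readout.sense();print(s["tool_pos"],s["ft_force"],s["finger_gap"])
b=snap("side","s8");c=snap("scene","c8");im=snap("wrist","w8")
for l in("roller","stopper"):
    for r in cut_out("wrist",l)[:2]: print("wrist",l,r["bbox"],r["confidence"],fitbox(l,6 if l=="roller" else 5,[("wrist",r["bbox"],(0,1,2,3))],(435,-225) if l=="roller" else (585,-43)))
cv2.imwrite("pics/v8.png",np.vstack([np.hstack([cv2.resize(b[150:350,220:420],(400,400)),cv2.resize(c[60:260,240:440],(400,400))]),np.hstack([cv2.resize(im,(320,200)),np.zeros((200,480,3),np.uint8)])])[:,:,::-1])
E
```

```text
time: 19.22
tool_pos: [436.3, -224.6, 156.3]
tcp_rot: [-180.0, 0.0, 0.0]
ft_force: [0.4, -0.3, -0.4]
finger_gap: 85.7
time: 20.05
tool_pos: [432.4, -225.2, 309.4]
tcp_rot: [179.9, -0.2, 0.1]
ft_force: [0.3, -0.3, 0.6]
finger_gap: 85.3
time: 20.88
tool_pos: [376.6, -224.6, 306.3]
tcp_rot: [-180.0, -0.0, 0.0]
ft_force: [0.6, 0.1, 0.5]
finger_gap: 85.6
[ 376.6 -224.6  306.3] [0.6 0.1 0.5] 85.62319637249102
wrist roller [0.0, 127.0, 21.0, 166.8] 0.7 (array([403.6,  23.2]), array([-66.2, -12.5, 121.5,  18. ]))
wrist roller [289.8, 82.7, 348.6, 144.8] 0.67 (array([ 434.6, -224. ]), array([-0.7,  0.1,  0.7, -0.1]))
```

View pics/v8.png

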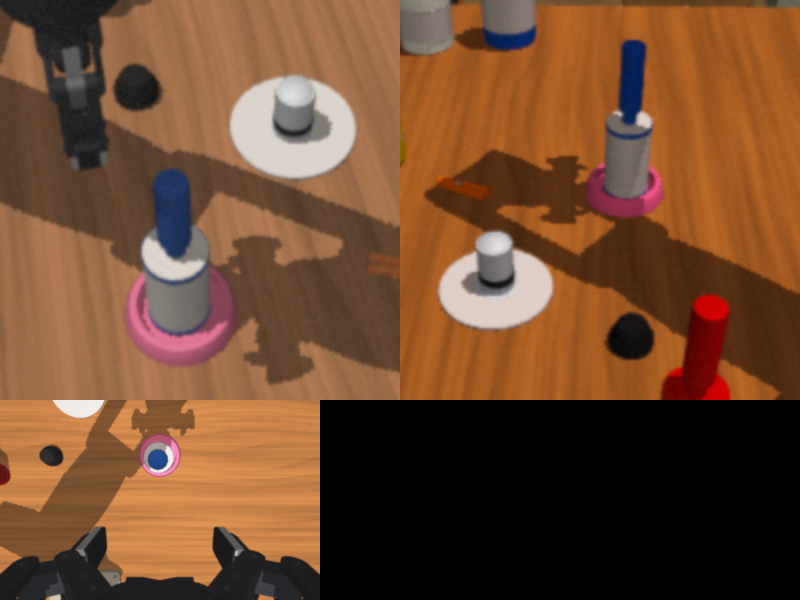

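Both pieces stand upright in place: the roller is centred in the pink well (wrist fit 434.6,-224.0) and the stopper is on the coaster. The gripper is clear.

```bash
python3 -c "
from bench import workorder;print(workorder.hand_in())"
```

```text
the job is handed in; nothing more can be done
None
```

The job is done and handed in at about 21 s of the 64 s allowed, with no verdict reported.

**What I did:** I lifted the chrome stopper out of the pink stand and set it down near the middle of the coaster. Then I stood the white and blue lint roller, handle up, on the floor of the pink stand. I felt light contact (about 10 N) before letting go each time, and the red and yellow rollers were not touched.

**Last checks:**
- **Roller:** it stands upright and centred in the well, at (434.6, −224.0) against the stand's centre of about (435, −225). Its set-down height matched the 6 mm floor.
- **Stopper:** it stands upright and wholly on the coaster in the side and scene views, at about (585.5, −43) against the coaster's centre of about (586, −43). The last wrist-camera search did not find it because it was out of view, so this rests on the views and the earlier fit.
- **Gripper:** open and clear of everything, with about 0.5 N on the wrist.

**Disagreements:** the cameras differed by up to about 13 mm in y on where the stand was, and one coaster fit was about 6 mm off. I went with the closer views and the combined fits.

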